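Shift a polishing head to its felt wheel

TASK

Set the two-wheel polishing head in the glass studio to drive the thick felt wheel: pull the sprung selector knob on top of the gearbox up, turn it towards the felt wheel's side and let its tongue drop fully home in the narrow notch there, feeling for the notch and never forcing the tongue against the ring. Then throw the clutch lever on the front of the gearbox all the way over, away from the robot, and let go, leaving the other things on the bench where they are.

Things in the scene. Friction and masses are not known exactly. Their poses are not given: they have to be found in the camera images.
- gearbox: Green box-shaped gearbox of the polishing head, bolted down, 120 (x) by 150 (y) mm, flat top 110 mm above the bench. Origin on the bench under its centre; x points away from the clutch lever (roughly away from the robot), y along the two spindles, z up. A wheel sits on a spindle on its +y side and on its -y side.
- ring_seat (a point): Centre of the gearbox's flat top, its axes those of the gearbox. Around it a steel ring, radius 26 to 40 mm, 10 mm high, flat on top: a wide neutral gap (+-0.4 rad) about +x and two narrow notches, 11 mm wide, nominally 1.2 rad from +x towards +y and towards -y.
- ring_far (a point): Mark on the gearbox's top, 45 mm from the ring's centre towards +x. The ring was clamped on by hand: ring, gap and notches are together turned up to 0.2 rad either way from it and this is not reported (find the notch by feel or see it). The 8 mm tongue drops in only within about 0.05 rad of a notch's centre; press it on the ring with at most 25 N.
- grip (a point): Point to grip on the selector knob's vertical axis, 143 mm above the bench when home; moves with the knob. The grip is an upright black bar 56 mm long (this x axis), 14 mm thick (y), 33 mm tall, from 20 mm below this point to 13 mm above. A steel tongue 8 mm wide, 6 mm thick, reaches 38 mm from the axis along +x, its underside 31.5 mm below this point.
- plunger (a joint): Height of the selector knob above its home position, m: 0 fully home, 0.0085 when the tongue rests on top of the ring (clear of it above that), 0.016 at the upper stop. A spring pulls it down with 6 N at home and 11 N at the upper stop, besides 1.5 N of weight.
- selector (a joint): Turn of the selector knob about the vertical, rad: 0 when its tongue points along the gearbox's +x, positive towards the gearbox's +y; stops at +-1.7. It starts home near 0 in the neutral gap. Light friction (about 0.05 N m); it does not turn by itself.
- felt_wheel: The thick grey felt wheel, 120 mm across and 36 mm thick, on one of the two spindles. Origin at its centre, 70 mm above the bench; y is its axle. It sits 120 mm from the gearbox's middle, on the gearbox's +y or -y side. Fixed.
- stone_wheel: The thin grey stone wheel, 120 mm across and only 12 mm thick, on the other spindle. Origin at its centre, 70 mm above the bench; y is its axle. Fixed.
- clutch (a joint): Angle of the clutch lever, rad: 0 leaning 0.5 rad towards the robot (-x of the gearbox), 1.0 fully over, leaning 0.5 rad towards the knob (+x); stops at both. Stays where it is left; about 1 N at the ball moves it.
- clutch_tip (a point): Centre of the black ball (26 mm across) at the end of the clutch lever, 122 mm above the bench at either stop and 132 mm in mid-swing. The lever, a 10 mm rod, turns about a level axis along the gearbox's y, 105 mm in front (-x) of the gearbox's middle and 52 mm above the bench; the ball is 80 mm from that axis.

How it is judged:
By the outcome, as a careful person would: the job done as asked, in the order asked, and still so for the second after the job is handed in, with the robot touching nothing.
It also fails if it takes over 64 s, if anything falls off the work surface, if the arm or the gripper's body presses on something with over 40 N, if the wrist force passes 120 N, or if a joint passes its speed limit or range.

ROBOT

A 6-joint arm with a two-finger parallel gripper is mounted at the origin on the work surface. World frame = base frame: x ahead of the robot, y to its left, z up, the work surface at z = 0. Lengths are in m, angles in rad, forces in N, time in s.
With the tool pointing down it reaches from about 0.325 to 0.775 m from the base axis. Payload 5.5 kg.
Tool frame: the origin (TCP) lies between the finger pads; the fingertips stand 8 mm ahead of it and the grasp point (between the pads) lies 11 mm behind it (tcp_to_tips is the distance from the TCP to the fingertips, in m); z points along the fingers, y is the direction in which the jaws open and shut (so a half turn about z gives the same grasp; the last joint's range is limited). The gripper opens to 88 mm and grips with 3 to 60 N. Pads are 20 mm wide; open, the fingers measure 115 mm over their backs; the gripper's body (75 mm by 178 mm) begins 61 mm behind the grasp point.
Start: joints at [-1.352, 0.091, 1.231, -0, 1.82, -0.057], TCP at [0.163, -0.577, 0.231] pointing down, gripper open.
Joint ranges: [-2.87, 2.87], [-0.86, 2.18], [0.17, 2.46], [-1.51, 4.65], [0.06, 2.69], [-2.65, 2.65]. Speed limits (rad/s): [2.57, 2.57, 3.01, 3.14, 3.14, 3.14].

INTERFACE

Orientations are given as a unit quaternion [w, x, y, z].
In Python, from bench import * gives the robot as it stands. Calls block until the motion is done:
- move_to(position, orientation): joint-space move of the TCP to a pose.
- move_l(position, speed=0.15, orientation=None): straight line of the TCP; orientation=None keeps the orientation; speed is the mean speed in m/s.
- movej(angles): joint-space move.
- gripper_open() and close(): open the fingers fully, or close them until they stop; the grip force is fixed at half the most.
- hold(seconds).
- inverse_kinematics(position, orientation): joint angles nearest the present ones, or None.
- state(): the state.
- get_image(name): name is "side" or "top"; returns a dict with "frame" (480x640x3 uint8, blue, green, red), "depth" (480x640 float32, m along the optical axis (not along the pixel's ray), 0 where there is no reading), "camera_matrix" (3x3 intrinsics, pixels), "k1" (the pictures are not rectified: a ray, as slopes to the right and down, at radius r is drawn at 1 + k1 r^2 times it, then the intrinsics apply), "view" (4x4, takes a point from world to camera coordinates). Camera axes: x right, y up, looking along -z (the intrinsics and any distortion apply to the point x, -y, -z); pixel columns grow to the right and rows downward; lengths in m; the calibration is good to about 2 mm. A picture is of the moment at which its call begins.
A pose or a line that the arm cannot do raises IKError and nothing moves.
- job_done(): hands the job in, once; it reports no verdict.
The state is a dict: "time": time; "joint_pos": joint angles; "dq": joint speeds; "joint_torque": joint torques, N m; "ee_pos": TCP position; "ee_rot": TCP orientation; "ft_force": force on the tool from outside, world axes, zero at the start; "moment": the same for the moment, N m; "finger_gap": finger opening in m.
Only numpy, scipy, OpenCV 4.12 (cv2) and the standard library are available. Lean on these libraries where they do the work, as an engineer would, in place of code of your own. Each camera call takes 0.05 s, during which the arm holds its last target. There are 200 camera calls.

## Working session

There is one attempt and no reset: what is moved stays moved. The work goes in short steps, each a Python script; the robot and the scene stay as the last script left them, time stands still between calls to the robot, and variables do not carry over. Pictures are saved under pics/ and viewed, about 8 in all and at most 12, crops included, and the job is handed in when it is done.

```bash
mkdir -p pics; ls; python3 - <<'E'
from bench import *
import cv2,numpy as np
for n in("top","side"):
    d=get_image(n); cv2.imwrite(f"pics/{n}0.png",d["frame"]); np.savez(f"pics/{n}0.npz",**{k:np.array(v) for k,v in d.items()})
    print(n,d["camera_matrix"],d["k1"],d["view"])
print(state())
E
```

```text
pics
top [[565.8801539    0.         322.50032123]
 [  0.         565.8801539  234.63693535]
 [  0.           0.           1.        ]] -0.11172925290391156 [[ 0.02572169 -0.99921229 -0.03021924  0.0415246 ]
 [ 0.98580709  0.02033674  0.1666457  -0.62199757]
 [-0.16589987 -0.03407675  0.98555366 -0.75756457]
 [ 0.          0.          0.          1.        ]]
side [[588.97763327   0.         328.82418883]
 [  0.         588.97763327 240.77561659]
 [  0.           0.           1.        ]] -0.052956068460971284 [[-0.87358425 -0.48654549 -0.01113714  0.54034365]
 [ 0.29239158 -0.54300295  0.78718166 -0.23320266]
 [-0.38904719  0.6844131   0.61662063 -0.66615892]
 [ 0.          0.          0.          1.        ]]
{'time': 0.1, 'joint_pos': array([-1.35170298e+00,  9.17628763e-02,  1.23175972e+00, -1.91159303e-05,
        1.81980671e+00, -5.67384519e-02]), 'dq': array([-1.67792180e-03, -2.16369800e-03, -3.69627036e-03,  1.29317603e-03,
        1.37954305e-06, -1.60983721e-03]), 'joint_torque': array([ 1.38690855e-03, -4.47856915e+01, -4.07569993e+01,  6.99556642e-02,
        2.84644577e-02, -1.09351695e-04]), 'ee_pos': array([ 0.16332268, -0.57707753,  0.22963558]), 'ee_rot': array([-8.64715562e-04,  9.90504616e-01,  1.37476728e-01, -7.96458220e-05]), 'ft_force': array([ 0.48384314,  0.46188078, -0.12638832]), 'moment': array([ 0.04320078, -0.04209989, -0.02240297]), 'finger_gap': 0.08751739849548579}
```

View pics/top0.png

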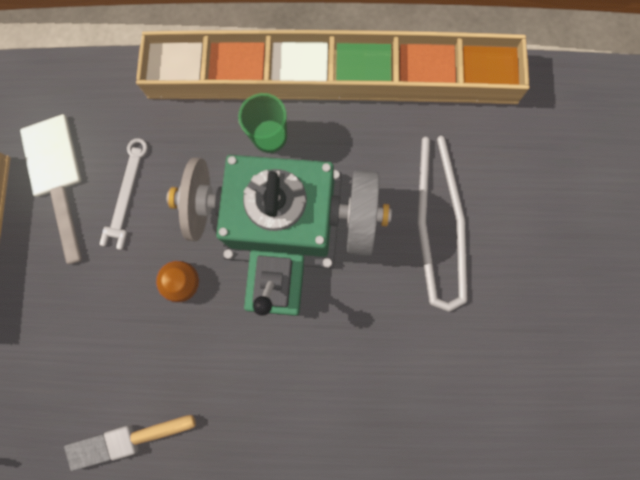

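View pics/side0.png

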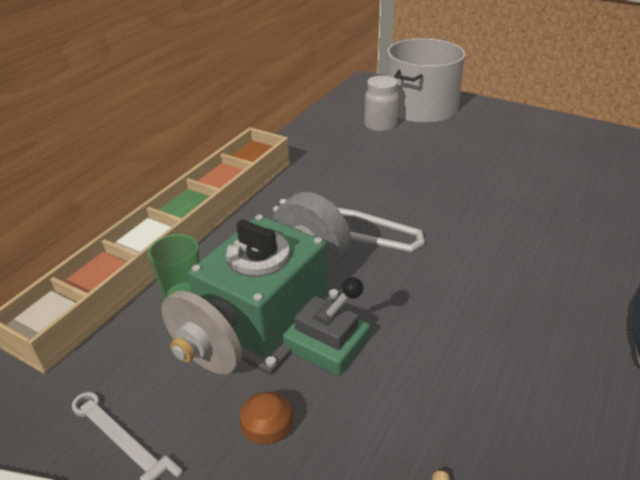

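The top view shows the gearbox at about (275,205), the thin stone wheel on the left (+y) at (192,200), and the thick felt wheel on the right (-y) at (363,213). The lever ball is at (262,305). The side view agrees. Next I'll measure the gearbox and the ring.

```bash
cat > cam.py <<'E'
import numpy as np, cv2
def project(d,P):
    V=np.array(d["view"]);K=np.array(d["camera_matrix"]);P=np.atleast_2d(P)
    c=P@V[:3,:3].T+V[:3,3]; s=np.c_[c[:,0],-c[:,1]]/-c[:,2:]
    s=s*(1+float(d["k1"])*(s**2).sum(1,keepdims=True)); return s*K[0,0]+K[:2,2]
def rays(d):
    K=np.array(d["camera_matrix"]);v,u=np.mgrid[:480,:640].astype(np.float64)
    p=np.stack([u.ravel(),v.ravel()],1)[:,None]
    s=cv2.undistortPoints(p,K,np.array([float(d["k1"]),0,0,0,0]))[:,0]
    return s.reshape(480,640,2)
def cloud(d):
    s=rays(d);z=np.array(d["depth"]);V=np.array(d["view"])
    c=np.stack([s[...,0]*z,-s[...,1]*z,-z],-1)
    return (c-V[:3,3])@V[:3,:3]   # R^T(c-t)
def ortho(d,cx,cy,yaw,z,half=0.05,n=500):
    # rows up=+x gearbox, columns left=+y gearbox
    r=np.linspace(half,-half,n);X,Y=np.meshgrid(r,r,indexing='ij')
    c,s=np.cos(yaw),np.sin(yaw)
    P=np.stack([cx+c*X-s*Y,cy+s*X+c*Y,0*X+z],-1).reshape(-1,3)
    uv=project(d,P).astype(np.float32).reshape(n,n,2)
    return cv2.remap(np.array(d["frame"]),uv[...,0],uv[...,1],cv2.INTER_CUBIC)
E
python3 - <<'E'
from cam import *
out=[]
for n in("top","side"):
    d=dict(np.load(f"pics/{n}0.npz"));W=cloud(d);f=d["frame"].astype(int);ok=d["depth"]>0
    g=(f[...,1]>f[...,2]+25)&(f[...,1]>f[...,0]+15)
    m=ok&g&(abs(W[...,2]-.11)<.006)
    # largest comp
    k,l,st,_=cv2.connectedComponentsWithStats(m.astype(np.uint8));i=1+st[1:,4].argmax()
    P=W[l==i]; r=cv2.minAreaRect((P[:,:2]*1000).astype(np.float32));print(n,len(P),r,P[:,2].mean())
    near=ok&(np.hypot(W[...,0]-r[0][0]/1000,W[...,1]-r[0][1]/1000)<.045)
    gr=f.max(2)<50
    k=near&gr&(W[...,2]>.14);print("knob",k.sum(),W[k].mean(0) if k.any() else 0,cv2.minAreaRect((W[k][:,:2]*1000).astype(np.float32)) if k.any() else 0)
    b=ok&gr&(abs(W[...,2]-.128)<.012)&(W[...,0]<r[0][0]/1000-.1)&(abs(W[...,1]-r[0][1]/1000)<.08)
    print("ball",b.sum(),W[b].mean(0),W[b].max(0),W[b].min(0))
    c=np.array(r[0])/1000;yaw=0
    a=(np.array(r[2])+45)%90-45; yaw=np.deg2rad(a)
    o=ortho(d,c[0],c[1],yaw,.12);out.append(o); print("yaw",yaw)
cv2.imwrite("pics/ortho.png",cv2.resize(np.hstack(out),(800,400)))
d=dict(np.load("pics/top0.npz"));W=cloud(d)
for (u,v) in [(363,190),(363,213),(363,235),(192,180),(195,200),(192,225)]: print(u,v,W[v,u])
E
```

```text
top 5888 ((658.1701049804688, 120.09960174560547), (150.0146026611328, 120.08743286132812), 86.36809539794922) 0.10852795715696409
knob 160 [0.65204626 0.11501094 0.15118983] ((654.4024658203125, 114.97340393066406), (9.153059005737305, 49.26580047607422), 79.54888916015625)
ball 173 [0.51495291 0.12567761 0.13019117] [0.52570954 0.13735153 0.13607846] [0.5040156  0.11715406 0.12356562]
yaw -0.06338869342412053
side 3816 ((655.1990356445312, 121.90777587890625), (148.20989990234375, 117.87432861328125), 86.07955932617188) 0.11097656396188191
knob 358 [0.64925896 0.12539218 0.14880709] ((653.8320922851562, 123.27519989013672), (52.64987564086914, 11.52372932434082), 1.5227835178375244)
ball 311 [0.47970488 0.12736247 0.12926591] [0.5239175  0.14310102 0.13816247] [0.1965518  0.04427642 0.11629882]
yaw -0.06842459788740586
363 190 [0.66962799 0.00153087 0.12456255]
363 213 [0.63801295 0.00124063 0.12749204]
363 235 [6.10944717e-01 3.89663047e-04 1.15440368e-01]
192 180 [0.68168106 0.23300899 0.11691614]
195 200 [0.65999777 0.23419761 0.09015741]
192 225 [0.62443296 0.23614424 0.08999715]
```

View pics/ortho.png

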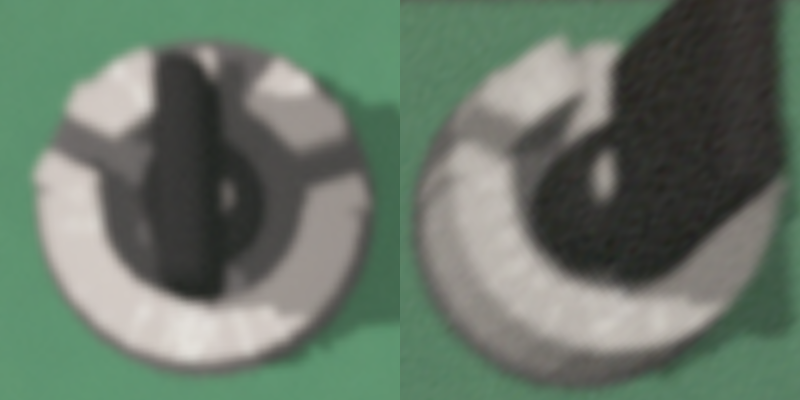

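The notch on the felt side (-y) shows at about (330,165) in the left ortho crop. That puts it at about -1.25 to -1.3 rad, so the ring is turned about -0.1 rad. The knob sits near (0.656, 0.1206) with yaw -0.066. I'll approach it now.

```bash
cat > h.py <<'E'
from bench import *
import numpy as np
from scipy.spatial.transform import Rotation as R
YAW=-0.066
def q(sel,flip=0):  # tool down, jaws along knob y at selector angle sel
    r=R.from_euler('z',YAW+sel+flip*np.pi)*R.from_euler('x',np.pi)
    x,y,z,w=r.as_quat(); return [w,x,y,z]
def show(tag=""):
    s=state(); print(tag,"t%.2f"%s["time"],"p",np.round(s["ee_pos"],4),"F",np.round(s["ft_force"],2),"M",np.round(s["moment"],2),"gap %.4f"%s["finger_gap"],"q6 %.3f"%s["joint_pos"][5]); return s
E
python3 - <<'E'
from h import *
p=[.656,.1206,.25]
for f in(0,1):
    for s in(0,-1.0,-1.4):
        j=inverse_kinematics(p,q(s,f)); print(f,s,None if j is None else np.round(j,3))
move_l([.163,-.577,.28],speed=.2)
fs=[f for f in(0,1) if all(inverse_kinematics(p,q(s,f)) is not None for s in(0,-1.0,-1.45))]
print(fs); f=fs[0]
move_to(p,q(0,f)); show("above")
E
```

```text
0 0 [ 0.131  0.284  0.979 -0.     1.878  1.768]
0 -1.0 None
0 -1.4 None
1 0 [ 0.131  0.284  0.979  0.     1.878 -1.374]
1 -1.0 [ 0.131  0.284  0.979  0.     1.878 -0.374]
1 -1.4 [ 0.131  0.284  0.979 -0.     1.878  0.026]
[1]
above t3.50 p [0.6562 0.1196 0.2501] F [ 0.36  0.77 -0.04] M [ 0.06 -0.12  0.  ] gap 0.0879 q6 -1.374
```

```bash
python3 - <<'E'
from h import *
import cv2
move_l([.656,.1206,.134],speed=.1); hold(.2); show("down")
d=get_image("side"); cv2.imwrite("pics/s1.png",cv2.resize(d["frame"][150:390,120:440],(800,600)))
d=get_image("top"); cv2.imwrite("pics/t1.png",d["frame"])
E
```

```text
down t5.01 p [0.6563 0.1206 0.1347] F [-0.21 -0.27 -0.37] M [ 0.02 -0.13  0.06] gap 0.0881 q6 -1.374
```

View pics/s1.png

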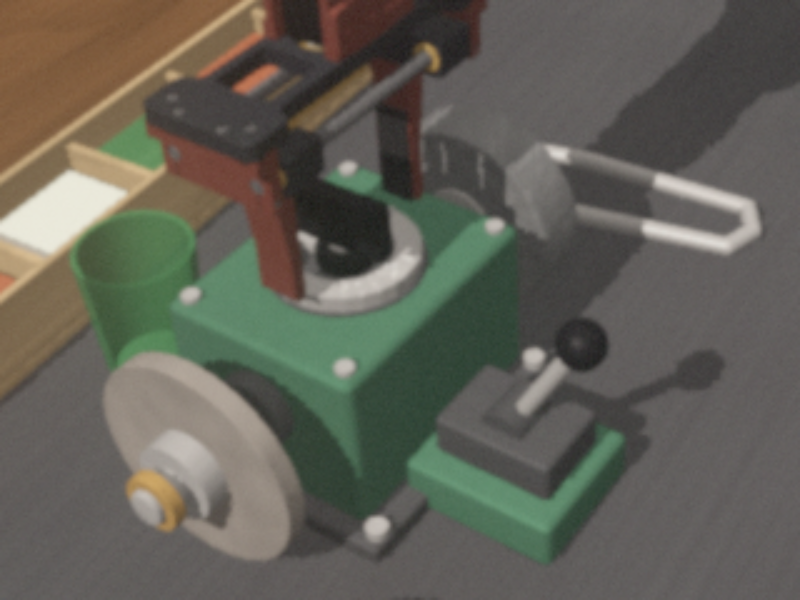

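The fingers straddle the bar, which sits at about (345,215) in the crop, and nothing is touching. I'll close the gripper and check the side load.

```bash
python3 - <<'E'
from h import *
close(); hold(.2); show("closed")
E
```

```text
closed t6.43 p [0.6559 0.1201 0.134 ] F [-1.5  -4.42  0.49] M [-0.53  0.13  0.05] gap 0.0137 q6 -1.374
```

```bash
python3 - <<'E'
from h import *
move_l([.656,.1199,.134],speed=.02); show("shift")
move_l([.656,.1199,.1465],speed=.03); hold(.1); show("lift")
E
```

```text
shift t6.68 p [0.6559 0.1201 0.134 ] F [-1.   -1.64  0.82] M [-0.17  0.18  0.04] gap 0.0140 q6 -1.375
lift t7.35 p [0.6558 0.1201 0.1458] F [  1.41   0.93 -11.25] M [ 0.21 -0.71 -0.02] gap 0.0138 q6 -1.375
```

```bash
python3 - <<'E'
from h import *
for s in(-.4,-.8,-1.1,-1.26):
    move_to([.656,.1199,.1465],q(s,1)); hold(.05); x=show(s)
    if np.hypot(*x["ft_force"][:2])>15 or abs(x["moment"][2])>1: print("stop");break
E
```

```text
-0.4 t7.87 p [0.6561 0.1208 0.1464] F [  4.27   4.45 -12.8 ] M [ 0.71 -0.83 -0.04] gap 0.0138 q6 -0.979
-0.8 t8.38 p [0.6565 0.1213 0.1467] F [  5.89   5.24 -11.88] M [ 1.01 -1.17 -0.01] gap 0.0141 q6 -0.579
-1.1 t8.82 p [0.657  0.1216 0.1469] F [  6.86   6.67 -11.5 ] M [ 1.21 -1.46 -0.  ] gap 0.0138 q6 -0.279
-1.26 t9.15 p [0.6573 0.1217 0.1471] F [  8.46   6.24 -12.46] M [ 1.11 -1.65  0.02] gap 0.0143 q6 -0.119
```

Side load is about 10 N, so I'll recentre on the knob axis and then probe downwards gently.

```bash
cat >> h.py <<'E'
def probe(x,y,zfrom=.1445,zto=.1395):
    for z in np.arange(zfrom,zto-1e-6,-.0006):
        move_l([x,y,z],speed=.02); s=state()
        if s["ft_force"][2]>-3: show("contact"); return False,z
    show("through"); return True,z
E
python3 - <<'E'
from h import *
x,y=.6582,.1228
move_l([x,y,.1465],speed=.02); hold(.1); show("centred")
for s in(-1.26,-1.31,-1.21,-1.36,-1.16):
    move_to([x,y,.1465],q(s,1)); ok,z=probe(x,y); print(s,ok,z)
    if ok: break
    move_l([x,y,.1465],speed=.03)
E
```

```text
centred t9.58 p [0.6576 0.122  0.146 ] F [ -2.11  -3.21 -11.33] M [-0.72  0.11 -0.03] gap 0.0138 q6 -0.112
through t12.08 p [0.6576 0.1221 0.1399] F [ -3.43  -5.29 -10.  ] M [-0.92  0.55  0.05] gap 0.0139 q6 -0.111
-1.26 True 0.13970000000000007
```

The tongue went into the notch on the first probe, with only spring load on the wrist. I'll ease it down to home.

```bash
python3 - <<'E'
from h import *
import cv2
x,y=.6577,.1219
for z in np.arange(.1392,.1331,-.0006):
    move_l([x,y,z],speed=.02); s=state()
    if s["ft_force"][2]>-2: break
show("end %.4f"%z); hold(.1)
gripper_open(); hold(.2); show("open")
move_l([x,y,.20],speed=.15); 
move_l([.50,-.05,.26],speed=.3); show("clear")
d=get_image("top"); cv2.imwrite("pics/t2.png",cv2.resize(d["frame"][130:330,150:410],(780,600)));np.savez("pics/t2.npz",**{k:np.array(v) for k,v in d.items()})
d=get_image("side");np.savez("pics/s2.npz",**{k:np.array(v) for k,v in d.items()}); cv2.imwrite("pics/s2.png",cv2.resize(d["frame"][150:390,120:440],(800,600)))
E
```

```text
end 0.1332 t14.83 p [0.6576 0.122  0.1341] F [-6.57 -1.56 -5.15] M [-0.36  1.1   0.03] gap 0.0138 q6 -0.112
open t16.34 p [0.6577 0.1219 0.1332] F [-0.47  0.58  0.79] M [-0.01 -0.15 -0.01] gap 0.0879 q6 -0.112
clear t17.88 p [ 0.5003 -0.0493  0.2587] F [ 0.04 -0.42  0.04] M [-0.01 -0.09 -0.04] gap 0.0875 q6 -0.411
```

View pics/t2.png

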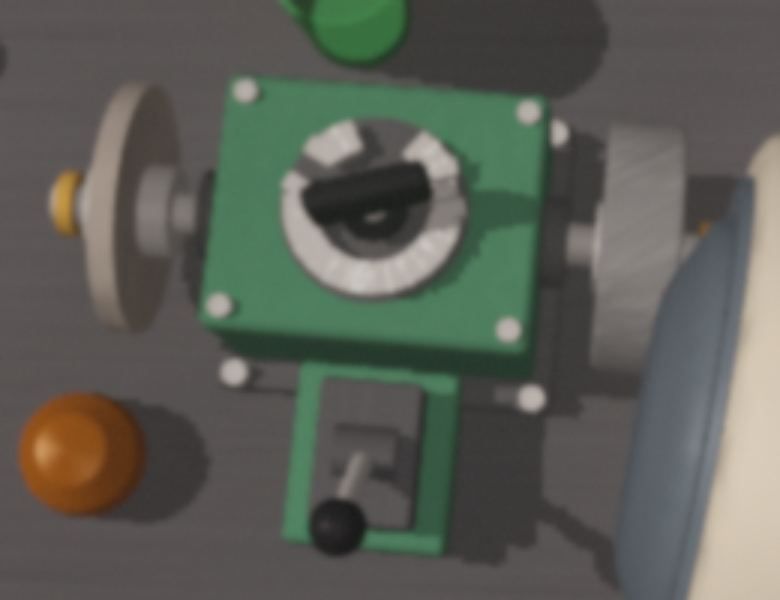

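View pics/s2.png

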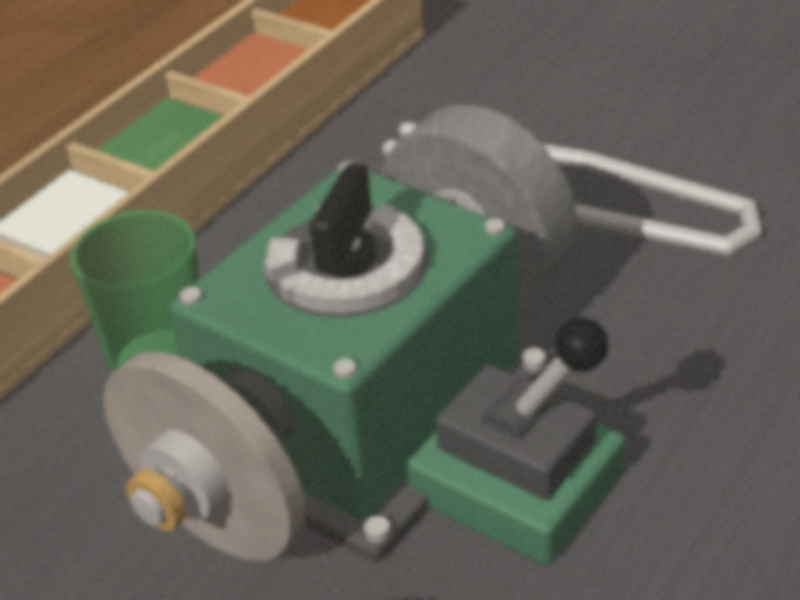

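The bar now points at the felt-side notch, and the ring looks seated in both views. In the top crop the ball is at (337,527), unmoved. I'll check the knob's height against its start value numerically, then push the lever from the robot side with closed fingers.

```bash
python3 - <<'E'
from h import *
from cam import *
def knob(fn):
    d=dict(np.load(fn));W=cloud(d);k=(d["depth"]>0)&(d["frame"].max(2)<60)&(np.hypot(W[...,0]-.657,W[...,1]-.121)<.03)&(W[...,2]>.13)
    P=W[k]; return len(P),np.round(np.percentile(P[:,2],[50,80,90,97]),4)
for a in("top0","t2","side0","s2"): print(a,knob(f"pics/{a}.npz"))
close()
Y=lambda x:.1215+(.6575-x)*.066
move_to([.455,Y(.455),.22],q(0,1)); move_l([.455,Y(.455),.120],speed=.15); show("behind")
for x in np.arange(.475,.585,.004):
    move_l([x,Y(x),.120],speed=.06); s=state()
    if -s["ft_force"][0]>7: break
    if x>.49: print("%.3f %.2f"%(x,s["ft_force"][0]),end="; ")
show("end %.3f"%x)
E
```

```text
top0 (468, array([0.1542, 0.1555, 0.1561, 0.1569]))
t2 (556, array([0.154 , 0.1555, 0.1562, 0.1571]))
side0 (804, array([0.1484, 0.157 , 0.1579, 0.1587]))
s2 (573, array([0.1497, 0.1573, 0.1582, 0.1589]))
behind t20.99 p [0.4556 0.1347 0.1211] F [-0.21  0.38 -0.23] M [ 0.01 -0.14  0.05] gap 0.0006 q6 -1.288
0.491 -0.67; 0.495 0.16; 0.499 -0.22; 0.503 -0.55; 0.507 -0.74; 0.511 0.21; 0.515 -0.48; 0.519 -0.16; 0.523 0.38; 0.527 0.58; 0.531 0.92; 0.535 -0.23; 0.539 0.16; 0.543 0.02; 0.547 0.43; 0.551 0.20; 0.555 0.23; 0.559 0.46; 0.563 0.03; 0.567 0.29; end 0.571 t27.48 p [0.5683 0.1274 0.1199] F [-12.18  -0.78   4.47] M [-0.01  2.   -0.08] gap 0.0005 q6 -1.344
```

The knob height matches its home value to about 0.3 mm. The lever reached a firm stop at TCP x = 0.568, as predicted. I'll back off and check.

```bash
python3 - <<'E'
from h import *
import cv2
from cam import *
move_l([.50,.132,.120],speed=.1); move_l([.46,.134,.24],speed=.2); move_l([.42,-.12,.28],speed=.3); show()
d=get_image("top"); t=d["frame"][130:330,150:410]; d2=get_image("side"); s=d2["frame"][150:390,120:440]
cv2.imwrite("pics/fin.png",np.hstack([cv2.resize(t,(390,300)),cv2.resize(s,(400,300))]))
W=cloud(d2);k=(d2["depth"]>0)&(d2["frame"].max(2)<60)&(abs(W[...,0]-.585)<.04)&(abs(W[...,1]-.126)<.03)&(W[...,2]>.11)&(W[...,0]<.612)
print("ball",k.sum(),W[k].mean(0),W[k].max(0))
E
```

```text
t30.13 p [ 0.42   -0.1193  0.2792] F [ 0.46  0.43 -0.21] M [ 0.05 -0.12 -0.02] gap 0.0004 q6 -1.860
ball 274 [0.58560506 0.12927762 0.12914755] [0.59712812 0.13759413 0.13828673]
```

View pics/fin.png

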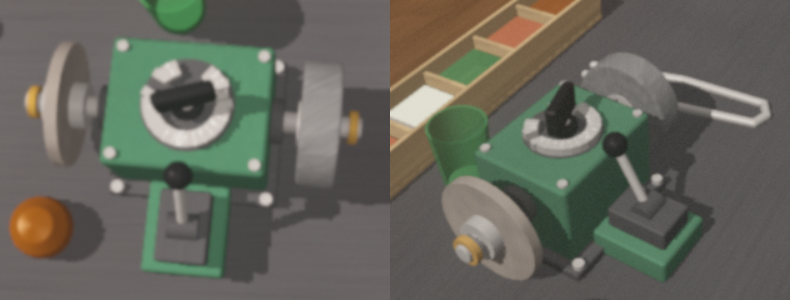

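The ball is at (178,175), leaning over against the gearbox side. The knob still points to the felt-side notch, and everything else is where it was.

```bash
python3 -c "
from bench import *
job_done()"
```

```text
the job is handed in; nothing more can be done
```

The polishing head is set to drive the felt wheel and the clutch lever is thrown all the way over. I handed the job in after about 30 s of robot time; it reports no verdict.

- **Selector:** The felt wheel is on the gearbox's -y side. I gripped the knob, pulled it up about 12 mm and turned it to about -1.26 rad. I then lowered it in 0.6 mm steps, and the tongue entered the notch on the first probe with only the spring's roughly 10 N on the wrist. It never rested on the ring. After I let go, the knob's height in both cameras matched its starting home height to about 0.3 mm, apart from the median of one side-camera reading, which varies with the view.
- **Clutch:** I pushed the ball from the robot side with closed fingers, in small steps, until it met a firm stop with a 12 N reaction. The tool was where I had predicted the stop would be. The final pictures show the lever leaning towards the gearbox.
- **Forces and other objects:** Side force while turning the knob reached about 10 N, from a 1–2 mm centring error that I then corrected. The last pictures show nothing else near the gearbox moved, and the robot was clear of everything.
- **Disagreements:** The two cameras disagreed by about 3 mm on the gearbox's position. The ball's final position in the side camera read about 5 mm short of the calculated stop. I put that down to the camera's offset and to seeing only part of the ball, and relied on the force at the stop instead.

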